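# Park the cast under the drying rack

### The arm

A 7-joint arm with a two-finger parallel gripper is mounted at the origin on the work surface. World frame = base frame: x ahead of the robot, y to its left, z up, the work surface at z = 0. Lengths are in m, angles in rad, forces in N, time in s.
With the tool pointing down it reaches from about 0.4 to 0.875 m from the base axis. Payload 6.5 kg.
Tool frame: the origin (TCP) lies midway between the tips of the shut fingers; the grasp point (between the pads) lies 19 mm behind it; z points along the fingers, y is the line along which they close (so a half turn about z gives the same grasp; the last joint's range is limited). The gripper opens to 88 mm and grips with 3 to 60 N. Pads are 18 mm wide; open, the fingers measure 123 mm over their backs; the gripper's body (75 mm by 187 mm) begins 45 mm behind the grasp point.
Start: joints at [1.275, 0.536, -0.004, 1.538, 0.003, 1.067, -0.071], TCP at [0.148, -0.633, 0.239] pointing down, gripper open.
Joint ranges: [-2.7, 2.7], [-0.37, 2.16], [-1.27, 1.26], [0.24, 2.4], [-1.31, 4.45], [0.19, 1.91], [-2.76, 2.76]. Speed limits (rad/s): [2.39, 2.39, 3.14, 3.14, 3.14, 3.14, 3.14].

### API

Orientations are given as a unit quaternion [x, y, z, w].
In Python, from cell import robot gives the robot as it stands.
- The arm moves only by the tool move_arm, never from a script. Its argument "plan" is a list of rows, each a list of 3 entries, a list of its own where there are three numbers: the closure, from 0 (fully open) to 1 (shut), then the shift along the tool's x, y, z as a fraction of full scale, then the turn, a rotation vector about the tool's x, y, z as a fraction of full scale. In form: [[fingers, [x, y, z], [wx, wy, wz]], ...]. A call has 1 to 12 rows; each row shifts and turns the commanded pose from where the row before left it, along the tool's axes as they then stand; what a row does not reach is not made up. Full scale, the value 1, is 0.6 m for a shift and 2 rad for a turn. A row lasts 1/12 s, in which the tool goes at most 41.7 mm and 7.16 degrees, less where a joint would pass 70% of its speed; a pose out of reach is approached as far as the arm can. A call with a number of a shift or a turn outside -1 to 1 is refused whole. A call with a gripper value outside its range is refused whole. The fingers move at their own pace and stop on an object; the grip force is fixed at half the most. Time passes only in rows, so rows that do not move let the fingers close. It gives the time, the measured TCP pose, the force, the opening and the grip force at its end, in the units of the state.
- robot.state(): the state, without advancing time (a new reading comes with each control period).
- robot.capture(name): name is "side" or "top"; returns the picture (400x640x3 uint8, red, green, blue); there is no depth.
- robot.camera_model(name): a dict with "mtx" (3x3 intrinsics, pixels), "view" (4x4, takes a point from world to camera coordinates). Camera axes: x right, y down, z forward; pixel columns grow to the right and rows downward; lengths in m; the calibration is good to about 2 mm. A picture is of the moment at which its call begins. camera_model takes no time and is no camera call.
- robot.close_job(): hands the job in; it is judged then, once.
The state is a dict: "time": time; "q": joint angles; "joint_vel": joint speeds; "joint_efforts": joint torques, N m; "position": TCP position; "tcp_rot": TCP orientation; "force": force on the tool from outside, world axes, zero at the start; "torque": the same for the moment, N m; "width": opening from 0.0 (shut) to 1.0 (fully open); "grip_force": force on a finger pad.
Only numpy, scipy, OpenCV 4.12 (cv2) and the standard library are available. Lean on these libraries where they do the work, as an engineer would, in place of code of your own. Each camera call takes 0.05 s, during which the arm holds its last target. There are 200 camera calls.

### The job

The wooden modelling tool was left lying on the pink plaster cast: first stand it in the terracotta tool pot and let go of it. Then slide the cast across the table, flat on the tabletop and never lifted, under the wire drying rack until it lies wholly inside the blue spot. Leave the pot standing upright and do not disturb the three other sculptures.

Things in the scene. Friction and masses are not known exactly. Their poses are not given: they have to be found in the camera images.
- relief: Round pink plaster cast (roundel with a flower), a disc 130 mm across and 38 mm thick, about 0.55 kg, too wide to grip, lying loose and flat on the table. Origin at the centre of its underside, z up.
- tool: Double-ended wooden modelling tool, a straight stick 210 mm long, 14 x 14 mm in section (the last 20 mm at each end darker, 12 x 10 mm), about 35 g, lying flat on top of the cast; one end sticks out about 60 mm beyond the cast's edge on the robot's right (-y). Origin at its middle, x along its length.
- tool_end_a (a point): Tip of the modelling tool at its -x end (105 mm from its middle); at the start this is the end that sticks out.
- tool_end_b (a point): Tip of the modelling tool at its +x end (105 mm from its middle).
- pot: Terracotta tool pot with a white band, loose, 0.45 kg: straight round pot open at the top, 76 mm outside and 68 mm inside diameter, 110 mm high, floor 6 mm thick. Origin at the centre of its underside, z up.
- spot (a point): Centre, on the tabletop, of the blue painted spot (160 mm across, flush with the table) under the drying rack. Its x points inward from the rack's front, the long side nearest the cast, which lies 90 mm before the spot's centre; z up.
- rack: Wire drying rack, fixed, same origin and axes as the spot: four corner posts carrying open bars 10 mm thick, 180 mm along x and 300 mm along y, centred over the spot. Underside of the bars 185 mm above the table; a small plaster disc lies on it at the robot's side, up to 215 mm. Open on all sides between the posts.
- cone: Bystander: white plaster cone, 56 mm across, 90 mm high, loose. Origin at the centre of its underside.
- gourd: Bystander: small brass gourd, 62 mm across, 82 mm high, loose. Origin at the centre of its underside.
- stack: Bystander: stack of three white plaster balls in one piece, 68 mm across, 144 mm high, loose. Origin at the centre of its underside.

How it is judged:
On the way, in this order (a step that is already met when the one before it is completed fails the run):
1. the modelling tool stands in the pot, let go of (((horizontal distance between tool_end_a and pot below 0.036 m and z of tool_end_a in the frame of pot between 0 and 0.035 m) or (horizontal distance between tool_end_b and pot below 0.036 m and z of tool_end_b in the frame of pot between 0 and 0.035 m)) and angle between pot's own z axis and vertical below 0.15 rad and contact force between the fingers and tool below 0.1 N), for 0.2 s.
2. the cast lies inside the blue spot (horizontal distance between relief and spot below 0.016 m), for 0.2 s.
At the end, for the whole second after the job is handed in: The cast lies flat and at rest on the table with its centre within 16 mm of the blue spot's centre; the modelling tool stands at rest in the pot with either end down (that end within 36 mm of the pot's axis and no more than 35 mm above the pot's underside); the pot stands upright (within 0.15 rad) (horizontal distance between relief and spot below 0.016 m and height (world z) of relief below 0.005 m and angle between relief's own z axis and vertical below 0.08 rad and linear speed of relief below 0.01 m/s and ((horizontal distance between tool_end_a and pot below 0.036 m and z of tool_end_a in the frame of pot between 0 and 0.035 m) or (horizontal distance between tool_end_b and pot below 0.036 m and z of tool_end_b in the frame of pot between 0 and 0.035 m)) and linear speed of tool below 0.02 m/s and angle between pot's own z axis and vertical below 0.15 rad); the robot touches nothing.
It fails at once if the cast is lifted off the table by more than 15 mm or tipped by more than 0.2 rad (height (world z) of relief above 0.015 m or angle between relief's own z axis and vertical above 0.2 rad).
It fails at once if the pot is tipped over (more than 0.6 rad) (angle between pot's own z axis and vertical above 0.6 rad).
It fails at once if another sculpture is shifted by more than 30 mm or knocked over (distance of any of cone, gourd, stack from where it was at the start of the episode above 0.03 m or angle between any of cone, gourd, stack's own z axis and vertical above 0.5 rad).
It also fails if it takes over 67 s, if anything falls off the work surface, if the arm or the gripper's body presses on something with over 40 N, if the wrist force passes 120 N, or if a joint passes its speed limit or range.

## Working session

There is one attempt and no reset: what is moved stays moved. The work goes in short steps, Python scripts to look and compute and a tool call to move; the robot and the scene stay as the last step left them, time stands still between calls to the robot, and variables do not carry over. Pictures are saved under pics/ and viewed, at most 10 in all, crops included, and the job is handed in when it is done.

Besides the shell and the picture viewer there is one more tool, called as name(argument=value, ...), one argument or row to a line, values as JSON. move_arm: Moves the arm, as the interface text tells. Its arguments: {"type":"object","properties":{"plan":{"type":"array"}},"required":["plan"]}

```bash
mkdir -p pics; ls; python3 - <<'E'
from cell import robot
import cv2,numpy as np
s=robot.state();print(s['time'],s['position'],s['tcp_rot'],s['force'],s['width'])
for n in('side','top'):
    cv2.imwrite(f'pics/{n}0.png',robot.capture(n)[:,:,::-1]);m=robot.camera_model(n);print(n,np.round(m['mtx'],1).tolist(),np.round(m['view'],3).tolist())
E
```

```text
pics
0.0 [ 0.14789043 -0.63231593  0.23781475] [ 9.93398526e-01  1.14710845e-01 -1.83624884e-04 -8.70317647e-04] [ 1.34895292 -0.22680088 -0.83308894] 0.9986795096453712
side [[441.4, 0.0, 315.5], [0.0, 441.4, 190.5], [0.0, 0.0, 1.0]] [[-0.703, -0.711, 0.009, 0.334], [-0.468, 0.453, -0.758, 0.28], [0.535, -0.538, -0.652, 1.101], [0.0, 0.0, 0.0, 1.0]]
top [[473.2, 0.0, 327.9], [0.0, 473.2, 201.9], [0.0, 0.0, 1.0]] [[0.065, -0.998, -0.004, -0.064], [-0.977, -0.063, -0.206, 0.517], [0.205, 0.017, -0.979, 1.052], [0.0, 0.0, 0.0, 1.0]]
```

View pics/side0.png

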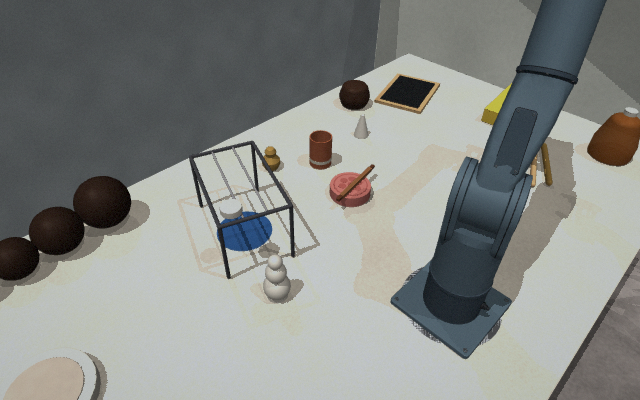

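View pics/top0.png

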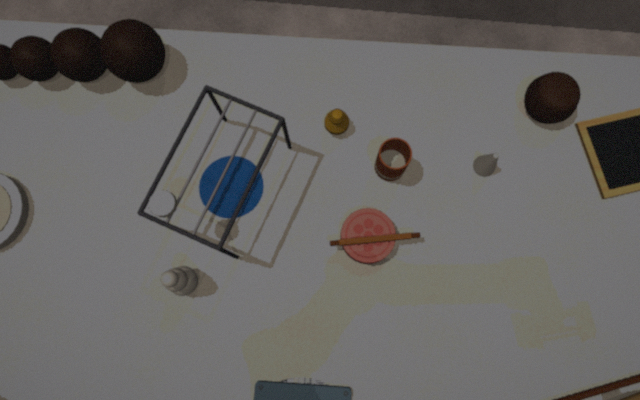

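The side view shows the cast at (351,190), the tool from (337,199) to (374,167), the pot rim at (320,136) and the spot at (245,231). The top view shows the cast at (369,236), the tool from (331,243) to (420,235), the pot rim at (396,152), the spot at (232,187), the stack at (180,281), the gourd at (337,121) and the cone at (486,164). I'll enlarge crops to get finer pixel positions.

```bash
python3 - <<'E'
import cv2,numpy as np
t=cv2.imread('pics/top0.png');s=cv2.imread('pics/side0.png')
a=cv2.resize(t[120:270,320:460],None,fx=4,fy=4,interpolation=cv2.INTER_CUBIC)[:, :]
b=cv2.resize(s[120:220,290:390],None,fx=4,fy=4,interpolation=cv2.INTER_CUBIC)
a=cv2.resize(t[130:270,325:430],None,fx=4,fy=4,interpolation=cv2.INTER_CUBIC)
o=np.zeros((600,800,3),np.uint8);a=a[:600,:400];o[:a.shape[0],:a.shape[1]]=a;o[:400,400:]=b
cv2.imwrite('pics/crop.png',np.clip(o*1.5,0,255).astype(np.uint8))
for n,im in(('t',t),('s',s)):
    h=cv2.cvtColor(im,cv2.COLOR_BGR2HSV)
    m=cv2.inRange(h,(100,150,40),(125,255,255));print(n,'blue',cv2.fitEllipse(cv2.convexHull(np.argwhere(m>0)[:,::-1].astype(np.float32))))
E
```

```text
t blue ((230.85951232910156, 186.7692108154297), (59.721431732177734, 62.729705810546875), 63.173988342285156)
s blue ((244.1284637451172, 230.84083557128906), (37.64166259765625, 54.599853515625), 81.22749328613281)
```

View pics/crop.png

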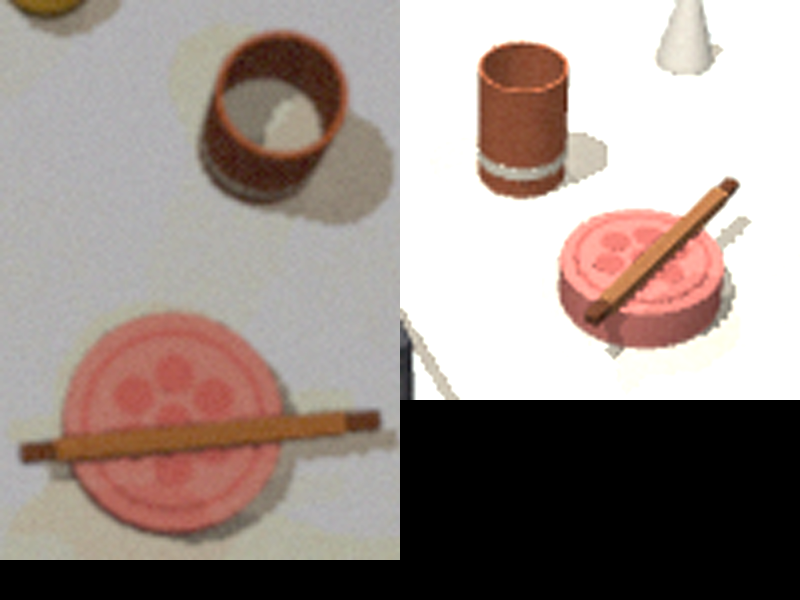

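The crop shows, in crop pixels: the pot rim centre at (282,95) top and (523,67) side, the cast's top centre at (174,419) top and (642,262) side, and the tool ends at (22,453)/(380,420) top and (593,314)/(732,185) side. Next I triangulate these.

```bash
cat > h.py <<'E'
from cell import robot
import numpy as np,cv2
C={n:robot.camera_model(n) for n in('side','top')}
P={n:np.array(c['mtx'])@np.array(c['view'])[:3] for n,c in C.items()}
def tri(t,s):
    X=cv2.triangulatePoints(P['top'],P['side'],np.array(t,float).reshape(2,1),np.array(s,float).reshape(2,1))[:,0];return X[:3]/X[3]
def atz(n,u,z):
    M=P[n];A=np.c_[M[:,0],M[:,1],-np.array([*u,1.])];return np.linalg.solve(A,-(M[:,2]*z+M[:,3]))[:2]
def proj(n,p):
    v=P[n]@np.r_[p,1];return v[:2]/v[2]
E
python3 - <<'E'
from h import *
np.set_printoptions(precision=4,suppress=True)
T=lambda x,y:((x-1.5)/4+325,(y-1.5)/4+130)
S=lambda x,y:((x-401.5)/4+290,(y-1.5)/4+120)
for n,t,s,z in[('pot',T(282,95),S(523,67),.11),('cast',T(174,419),S(642,262),.038),('b',T(22,453),S(593,314),.045),('a',T(380,420),S(732,185),.045),('spot',(230.9,186.8),(244.1,230.8),0)]:
    print(n,tri(t,s),atz('top',t,z),atz('side',s,z))
for n,p,z in[('stack',(182,281),.07),('gourd',(337,122),.04),('cone',(486,164),.04)]:print(n,atz('top',p,z))
# rack corners top: 
for p in[(208,89),(284,121),(222,247),(141,211)]:print('rack',atz('top',p,.19))
E
```

```text
pot [ 0.6302 -0.1749  0.1113] [ 0.6302 -0.1754] [ 0.6322 -0.1761]
cast [ 0.4523 -0.129   0.0352] [ 0.4523 -0.1285] [ 0.4498 -0.1267]
b [ 0.4245 -0.0416  0.0524] [ 0.4258 -0.0413] [ 0.4294 -0.0482]
a [ 0.4587 -0.2471  0.0449] [ 0.4584 -0.2472] [ 0.4589 -0.2467]
spot [ 0.5548  0.2131 -0.0008] [0.5541 0.2126] [0.5548 0.2138]
stack [0.3165 0.282 ]
gourd [ 0.7244 -0.039 ]
cone [ 0.6405 -0.4029]
rack [0.7228 0.2413]
rack [0.6605 0.0719]
rack [0.3859 0.1733]
rack [0.4483 0.3463]
```

The triangulated heights and sizes fit: pot rim 0.111 m, cast top 0.035 m, tool length 0.208 m, spot -0.001 m. I'll grip end a with the hand leaning back, so that standing the stick up leaves the hand tilted about 50°. First, a planner that prints the rows.

```bash
cat > plan.py <<'E'
from cell import robot
import numpy as np
from scipy.spatial.transform import Rotation as R, Slerp
def ori(h,tilt):
    """hand pointing toward horizontal heading h (rad) leaning by tilt from straight down; closing axis horizontal"""
    w=np.array([np.cos(h),np.sin(h),0]);z=np.sin(tilt)*w+np.array([0,0,-np.cos(tilt)])
    y=np.array([np.sin(h),-np.cos(h),0]);return R.from_matrix(np.c_[np.cross(y,z),y,z])
def cur():
    s=robot.state();return np.array(s['position']),R.from_quat(s['tcp_rot'])
def rows(wps,g,step=.036,ang=.11,start=None):
    p,r=start or cur();k=0
    for P,Q in wps:
        p0,r0=p,r;n=int(max(1,np.ceil(np.linalg.norm(P-p0)/step),np.ceil((r0.inv()*Q).magnitude()/ang)))
        sl=Slerp([0,1],R.concatenate([r0,Q]))
        for i in range(1,n+1):
            a=np.round(r.inv().apply(p0+(P-p0)*i/n-p)/.6,3);t=np.round((r.inv()*sl(i/n)).as_rotvec()/2,3)
            p=p+r.apply(a*.6);r=r*R.from_rotvec(t*2)
            print(f"[{g},{(a+0.).tolist()},{(t+0.).tolist()}],");k+=1
            if k%12==0:print()
        print('-- wp',np.round(p,3))
    return p,r
E
python3 - <<'E'
from plan import *
a=np.array([.4587,-.2471,.0455]);h=np.arctan2(.988,-.156);u=np.array([-.156,.988,0])
Q=ori(h,np.radians(40));z=Q.as_matrix()[:,2];T=a+.03*u+.016*z;print(T,z)
rows([(T-.12*z,Q),],0)
E
```

```text
[ 0.45241599 -0.20730125  0.03324329] [-0.10025081  0.6349218  -0.76604444]
[0,[0.043, -0.03, 0.013],[0.017, 0.019, -0.048]],
[0,[0.045, -0.025, 0.015],[0.018, 0.018, -0.047]],
[0,[0.047, -0.02, 0.017],[0.017, 0.019, -0.048]],
[0,[0.048, -0.015, 0.02],[0.017, 0.019, -0.048]],
[0,[0.048, -0.009, 0.023],[0.018, 0.018, -0.048]],
[0,[0.047, -0.004, 0.024],[0.017, 0.019, -0.047]],
[0,[0.048, 0.001, 0.026],[0.017, 0.019, -0.048]],
[0,[0.045, 0.006, 0.028],[0.018, 0.018, -0.048]],
[0,[0.044, 0.012, 0.029],[0.017, 0.019, -0.048]],
[0,[0.041, 0.017, 0.03],[0.017, 0.019, -0.047]],
[0,[0.038, 0.022, 0.031],[0.018, 0.018, -0.048]],
[0,[0.035, 0.026, 0.031],[0.017, 0.019, -0.048]],

[0,[0.031, 0.031, 0.032],[0.017, 0.018, -0.047]],
[0,[0.027, 0.034, 0.032],[0.018, 0.019, -0.048]],
[0,[0.022, 0.038, 0.031],[0.017, 0.019, -0.048]],
-- wp [ 0.464 -0.283  0.125]
```

move_arm(
  plan=[
    [0, [0.043, -0.03, 0.013], [0.017, 0.019, -0.048]],
    [0, [0.045, -0.025, 0.015], [0.018, 0.018, -0.047]],
    [0, [0.047, -0.02, 0.017], [0.017, 0.019, -0.048]],
    [0, [0.048, -0.015, 0.02], [0.017, 0.019, -0.048]],
    [0, [0.048, -0.009, 0.023], [0.018, 0.018, -0.048]],
    [0, [0.047, -0.004, 0.024], [0.017, 0.019, -0.047]],
    [0, [0.048, 0.001, 0.026], [0.017, 0.019, -0.048]],
    [0, [0.045, 0.006, 0.028], [0.018, 0.018, -0.048]],
    [0, [0.044, 0.012, 0.029], [0.017, 0.019, -0.048]],
    [0, [0.041, 0.017, 0.03], [0.017, 0.019, -0.047]],
    [0, [0.038, 0.022, 0.031], [0.018, 0.018, -0.048]],
    [0, [0.035, 0.026, 0.031], [0.017, 0.019, -0.048]],
  ],
)

```text
time: 1.1
position: [0.4015, -0.3533, 0.1477]
tcp_rot: [0.729, 0.623, 0.186, -0.217]
force: [0.9, -0.6, -0.6]
width: 1.002
grip_force: 0.0
```

move_arm(
  plan=[
    [0, [0.031, 0.031, 0.032], [0.017, 0.018, -0.047]],
    [0, [0.027, 0.034, 0.032], [0.018, 0.019, -0.048]],
    [0, [0.022, 0.038, 0.031], [0.017, 0.019, -0.048]],
    [0, [0, 0, 0], [0, 0, 0]],
    [0, [0, 0, 0], [0, 0, 0]],
  ],
)

```text
time: 1.52
position: [0.4654, -0.2818, 0.1246]
tcp_rot: [0.609, 0.715, 0.222, -0.261]
force: [0.4, 0.4, 0.2]
width: 1.002
grip_force: 0.0
```

```bash
python3 - <<'E'
from plan import *
a=np.array([.4587,-.2471,.0455]);h=np.arctan2(.988,-.156);u=np.array([-.156,.988,0])
Q=ori(h,np.radians(40));z=Q.as_matrix()[:,2];T=a+.03*u+.016*z
s=robot.state();print(s['position'],R.from_quat(s['tcp_rot']).as_matrix().round(3),np.round(s['q'],2),s['force'])
rows([(T,Q)],0,step=.025)
import cv2
from h import *
cv2.imwrite('pics/p1.png',robot.capture('top')[100:300,250:500,::-1].repeat(3,0).repeat(3,1))
E
```

```text
[ 0.46536502 -0.28175516  0.12461779] [[-0.122  0.987 -0.103]
 [ 0.755  0.16   0.636]
 [ 0.644  0.    -0.765]] [ 1.05  0.91 -0.55  1.47 -0.07  1.35  0.78] [0.44328245 0.35929412 0.15389972]
[0,[0.0, 0.0, 0.04],[0.0, 0.0, 0.0]],
[0,[-0.001, -0.001, 0.039],[0.0, 0.0, 0.001]],
[0,[0.0, 0.0, 0.04],[-0.001, -0.001, 0.0]],
[0,[0.0, 0.0, 0.039],[0.0, 0.0, 0.0]],
[0,[-0.001, -0.001, 0.04],[0.0, 0.0, 0.0]],
-- wp [ 0.452 -0.207  0.033]
```

View pics/p1.png

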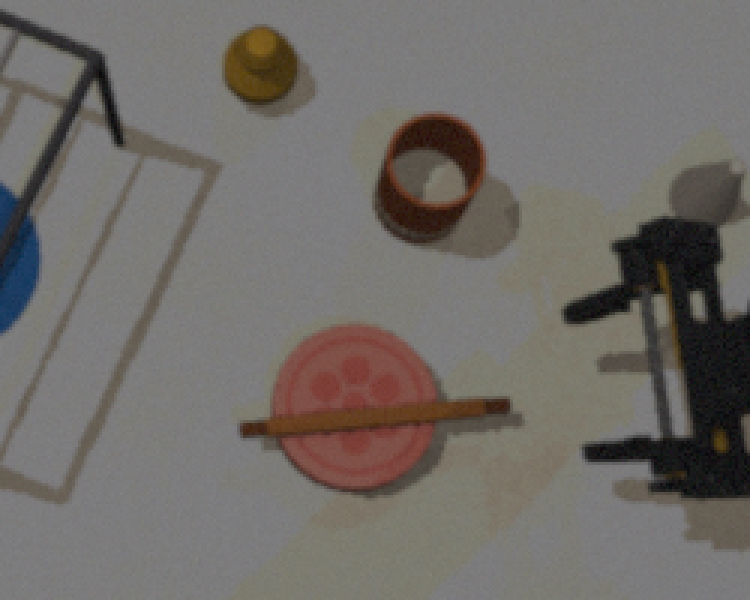

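The open fingertips, at (575,312) and (590,452) in this crop, straddle the line of the stick. The stick's free end is at (497,406), so I can approach and grip.

move_arm(
  plan=[
    [0, [0, 0, 0.04], [0, 0, 0]],
    [0, [-0.001, -0.001, 0.039], [0, 0, 0]],
    [0, [0, 0, 0.04], [0, 0, 0]],
    [0, [0, 0, 0.039], [0, 0, 0]],
    [0, [-0.001, -0.001, 0.04], [0, 0, 0]],
    [0, [0, 0, 0], [0, 0, 0]],
    [1, [0, 0, 0], [0, 0, 0]],
    [1, [0, 0, 0], [0, 0, 0]],
    [1, [0, 0, 0], [0, 0, 0]],
    [1, [0, 0, 0], [0, 0, 0]],
    [1, [0, 0, 0], [0, 0, 0]],
    [1, [0, 0, 0], [0, 0, 0]],
  ],
)

```text
time: 2.57
position: [0.4519, -0.2105, 0.0342]
tcp_rot: [0.611, 0.715, 0.222, -0.259]
force: [-0.2, 0.4, -0.1]
width: 0.57
grip_force: 0.0
```

move_arm(
  plan=[
    [1, [0, 0, 0], [0, 0, 0]],
    [1, [0, 0, 0], [0, 0, 0]],
    [1, [0, 0, 0], [0, 0, 0]],
  ],
)

```text
time: 2.82
position: [0.4516, -0.2099, 0.0338]
tcp_rot: [0.61, 0.715, 0.222, -0.26]
force: [-0.2, 0.3, 0.2]
width: 0.34
grip_force: 0.0
```

move_arm(
  plan=[
    [1, [0, 0, 0], [0, 0, 0]],
    [1, [0, 0, 0], [0, 0, 0]],
    [1, [0, 0, 0], [0, 0, 0]],
    [1, [0, 0, 0], [0, 0, 0]],
    [1, [0, 0, 0], [0, 0, 0]],
  ],
)

```text
time: 3.23
position: [0.4516, -0.2099, 0.0338]
tcp_rot: [0.61, 0.715, 0.222, -0.26]
force: [0.9, 0.0, 0.3]
width: 0.155
grip_force: 30.0
```

```bash
python3 - <<'E'
from plan import *
p,r=cur();print(p,robot.state()['width'])
# lift straight up, then rotate to standing while moving near the pot
h=np.arctan2(.988,-.156)
p1=p+[0,0,.12]
# stand: z = cos50 down, -sin50 w
hf=h
w=np.array([np.cos(hf),np.sin(hf),0])
rot=R.from_rotvec(np.cross([0,0,1.],w)*0)  # placeholder no-op
ax=np.cross(w,[0,0,-1.]);ax/=np.linalg.norm(ax)
Q=R.from_rotvec(ax*np.pi/2)*r
print(Q.as_matrix().round(3))
q=rows([(p1,r),(np.array([.58,-.19,.32]),Q)],1,step=.036,ang=.105)
E
```

```text
[ 0.45161654 -0.20988241  0.03381247] 0.15526136772595947
[[-0.1    0.988  0.119]
 [ 0.634  0.156 -0.757]
 [-0.767 -0.    -0.642]]
[1,[0.032, 0.0, -0.038],[0.0, 0.0, 0.0]],
[1,[0.032, 0.0, -0.039],[0.0, 0.0, 0.0]],
[1,[0.032, 0.0, -0.038],[0.0, 0.0, 0.0]],
[1,[0.032, 0.0, -0.038],[0.0, 0.0, 0.0]],
-- wp [ 0.452 -0.21   0.154]
[1,[0.012, 0.014, -0.014],[0.0, -0.052, 0.0]],
[1,[0.01, 0.015, -0.016],[0.0, -0.053, 0.0]],
[1,[0.009, 0.014, -0.016],[0.0, -0.052, 0.0]],
[1,[0.007, 0.015, -0.017],[0.0, -0.052, 0.0]],
[1,[0.005, 0.014, -0.018],[0.0, -0.053, 0.0]],
[1,[0.003, 0.015, -0.018],[0.0, -0.052, 0.0]],
[1,[0.001, 0.014, -0.018],[0.0, -0.053, 0.0]],
[1,[-0.001, 0.015, -0.019],[0.0, -0.052, 0.0]],

[1,[-0.002, 0.014, -0.018],[0.0, -0.052, 0.0]],
[1,[-0.005, 0.014, -0.018],[0.0, -0.053, 0.0]],
[1,[-0.006, 0.015, -0.018],[0.0, -0.052, 0.0]],
[1,[-0.008, 0.014, -0.016],[0.0, -0.052, 0.0]],
[1,[-0.01, 0.015, -0.016],[0.0, -0.053, 0.0]],
[1,[-0.012, 0.014, -0.014],[0.0, -0.052, 0.0]],
[1,[-0.013, 0.015, -0.014],[0.0, -0.052, 0.0]],
-- wp [ 0.58 -0.19  0.32]
```

move_arm(
  plan=[
    [1, [0.032, 0, -0.038], [0, 0, 0]],
    [1, [0.032, 0, -0.039], [0, 0, 0]],
    [1, [0.032, 0, -0.038], [0, 0, 0]],
    [1, [0.032, 0, -0.038], [0, 0, 0]],
    [1, [0.012, 0.014, -0.014], [0, -0.052, 0]],
    [1, [0.01, 0.015, -0.016], [0, -0.053, 0]],
    [1, [0.009, 0.014, -0.016], [0, -0.052, 0]],
    [1, [0.007, 0.015, -0.017], [0, -0.052, 0]],
    [1, [0.005, 0.014, -0.018], [0, -0.053, 0]],
    [1, [0.003, 0.015, -0.018], [0, -0.052, 0]],
    [1, [0.001, 0.014, -0.018], [0, -0.053, 0]],
    [1, [-0.001, 0.015, -0.019], [0, -0.052, 0]],
  ],
)

```text
time: 4.23
position: [0.521, -0.1992, 0.2439]
tcp_rot: [0.648, 0.758, -0.047, 0.056]
force: [-0.7, 0.2, -1.5]
width: 0.159
grip_force: 30.0
```

move_arm(
  plan=[
    [1, [-0.002, 0.014, -0.018], [0, -0.052, 0]],
    [1, [-0.005, 0.014, -0.018], [0, -0.053, 0]],
    [1, [-0.006, 0.015, -0.018], [0, -0.052, 0]],
    [1, [-0.008, 0.014, -0.016], [0, -0.052, 0]],
    [1, [-0.01, 0.015, -0.016], [0, -0.053, 0]],
    [1, [-0.012, 0.014, -0.014], [0, -0.052, 0]],
    [1, [-0.013, 0.015, -0.014], [0, -0.052, 0]],
    [1, [0, 0, 0], [0, 0, 0]],
    [1, [0, 0, 0], [0, 0, 0]],
  ],
)

```text
time: 4.98
position: [0.5802, -0.1885, 0.3191]
tcp_rot: [0.588, 0.691, -0.274, 0.32]
force: [-0.2, 0.4, -0.4]
width: 0.157
grip_force: 30.0
```

```bash
python3 - <<'E'
from plan import *
import cv2
s=robot.state();print(s['position'],R.from_quat(s['tcp_rot']).as_matrix().round(3),np.round(s['q'],2),s['width'],s['grip_force'])
a=robot.capture('top')[60:260,270:470,::-1].repeat(2,0).repeat(2,1)
b=robot.capture('side')[50:250,230:430,::-1].repeat(2,0).repeat(2,1)
o=np.hstack([a,b]);cv2.imwrite('pics/p2.png',np.clip(o*1.3,0,255).astype(np.uint8))
E
```

```text
[ 0.58018021 -0.18846881  0.31914961] [[-0.104  0.987  0.12 ]
 [ 0.637  0.159 -0.755]
 [-0.764 -0.002 -0.645]] [ 0.05  0.42 -0.3   1.84  1.06  1.27 -0.62] 0.15708115363588734 29.999860636889935
```

View pics/p2.png

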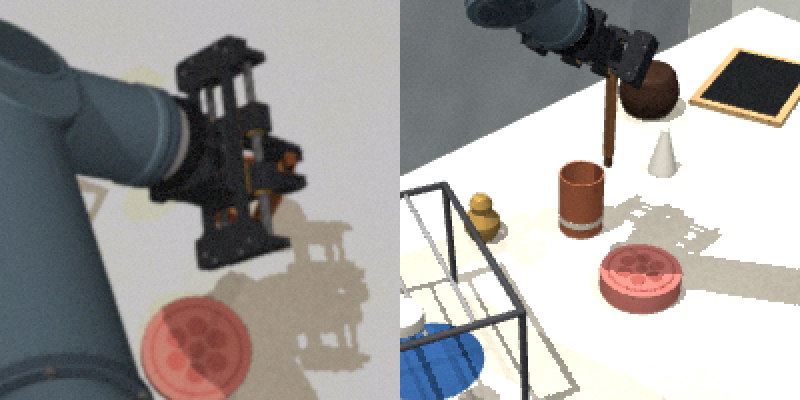

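The stick hangs upright. Its lower end is at (607,164) in the crop, which is side pixel (333.5,132), and the cast hasn't moved. I'll check that end against the predicted position.

```bash
python3 - <<'E'
from plan import *
from h import *
p,r=cur();z=r.as_matrix()[:,2];x=r.as_matrix()[:,0]
u0=np.array([-.156,.988,0]);
# stick dir in tool frame from grasp: b dir rel to x,z (grasp 40deg)
d=-(-np.sin(np.radians(40))*0)*x
Q0=ori(np.arctan2(.988,-.156),np.radians(40)).as_matrix();ut=R.from_quat([.61,.715,.222,-.26]).inv().apply(u0);d=r.apply(ut)
b=p-.016*z+.181*d;print('stick dir',d,'b',b,proj('side',b),'seen',(333.5,132),'gripped end proj',proj('side',p-.016*z))
f=atz('side',(333.5,132),b[2]);print('b seen at that height',f)
pot=np.array([.631,-.175]);
P1=p+np.r_[pot-b[:2],0];P2=P1-[0,0,b[2]-.016]
print(P1,P2);rows([(P1,r),(P2,r)],1,step=.024)
E
```

```text
stick dir [ 6.92918058e-04  2.53382672e-03 -1.00023652e+00] b [ 0.57769739 -0.17861295  0.14940107] [333.25250809 132.6044507 ] seen (333.5, 132) gripped end proj [335.58342287  80.33535065]
b seen at that height [ 0.57956242 -0.18172232]
[ 0.63275676 -0.18754882  0.32013444] [ 0.63275676 -0.18754882  0.18673337]
[1,[-0.002, 0.03, 0.002],[0.0, 0.0, 0.0]],
[1,[-0.001, 0.029, 0.002],[0.0, 0.0, 0.0]],
[1,[-0.002, 0.03, 0.002],[0.0, 0.0, 0.0]],
-- wp [ 0.633 -0.188  0.32 ]
[1,[0.028, 0.0, 0.024],[0.0, 0.0, 0.0]],
[1,[0.029, 0.0, 0.024],[0.0, 0.0, 0.0]],
[1,[0.028, 0.0, 0.024],[0.0, 0.0, 0.0]],
[1,[0.028, 0.0, 0.023],[0.0, 0.0, 0.0]],
[1,[0.029, 0.0, 0.024],[0.0, 0.0, 0.0]],
[1,[0.028, 0.0, 0.024],[0.0, 0.0, 0.0]],
-- wp [ 0.633 -0.187  0.187]
```

Prediction and sighting agree to within a pixel. Now I lower the stick into the pot.

move_arm(
  plan=[
    [1, [-0.002, 0.03, 0.002], [0, 0, 0]],
    [1, [-0.001, 0.029, 0.002], [0, 0, 0]],
    [1, [-0.002, 0.03, 0.002], [0, 0, 0]],
    [1, [0, 0, 0], [0, 0, 0]],
    [1, [0.028, 0, 0.024], [0, 0, 0]],
    [1, [0.029, 0, 0.024], [0, 0, 0]],
    [1, [0.028, 0, 0.024], [0, 0, 0]],
    [1, [0.028, 0, 0.023], [0, 0, 0]],
    [1, [0.029, 0, 0.024], [0, 0, 0]],
    [1, [0.028, 0, 0.024], [0, 0, 0]],
    [1, [0, 0, 0], [0, 0, 0]],
    [1, [0, 0, 0], [0, 0, 0]],
  ],
)

```text
time: 6.08
position: [0.6324, -0.188, 0.1869]
tcp_rot: [0.589, 0.689, -0.276, 0.32]
force: [-0.3, 0.4, 0.1]
width: 0.154
grip_force: 30.0
```

```bash
python3 - <<'E'
from plan import *
import cv2
s=robot.state();print(s['position'],s['force'],s['width'],s['grip_force'])
a=robot.capture('side')[20:220,230:430,::-1].repeat(3,0).repeat(3,1)
cv2.imwrite('pics/p3.png',np.clip(a*1.2,0,255).astype(np.uint8))
E
```

```text
[ 0.63240869 -0.18799399  0.18691786] [-0.25942709  0.40819102  0.11300475] 0.15416369764574228 29.999764831736684
```

View pics/p3.png

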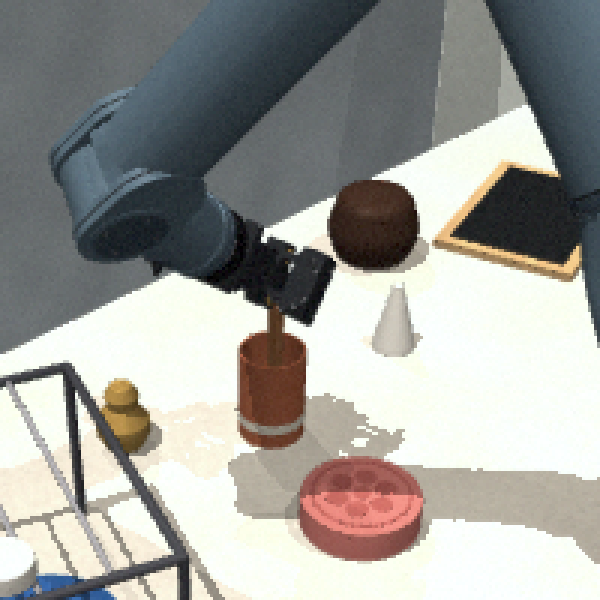

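The stick is inside the pot and the force is near zero. I'll lean it slightly towards -y, away from the hand and the cast, and open.

move_arm(
  plan=[
    [1, [-0.006, -0.002, 0.007], [0, 0.03, 0]],
    [1, [-0.006, -0.002, 0.006], [0, 0.03, 0]],
    [1, [0, 0, 0], [0, 0, 0]],
    [0, [0, 0, 0], [0, 0, 0]],
    [0, [0, 0, 0], [0, 0, 0]],
    [0, [0, 0, 0], [0, 0, 0]],
    [0, [0, 0, 0], [0, 0, 0]],
    [0, [0, 0, 0], [0, 0, 0]],
    [0, [0, 0, 0], [0, 0, 0]],
    [0, [0, 0, 0], [0, 0, 0]],
    [0, [0, 0, 0], [0, 0, 0]],
    [0, [0, 0, 0], [0, 0, 0]],
  ],
)

```text
time: 7.13
position: [0.633, -0.1973, 0.1872]
tcp_rot: [0.604, 0.707, -0.239, 0.28]
force: [0.5, 0.6, -0.6]
width: 0.812
grip_force: 0.0
```

move_arm(
  plan=[
    [0, [0, 0, -0.03], [0, 0, 0]],
    [0, [0, 0, -0.05], [0, 0, 0]],
    [0, [0, 0, -0.06], [0, 0, 0]],
    [0, [0, 0, -0.06], [0, 0, 0]],
    [0, [0, 0, 0], [0, 0, 0]],
  ],
)

```text
time: 7.55
position: [0.6228, -0.1082, 0.2806]
tcp_rot: [0.603, 0.709, -0.233, 0.282]
force: [1.3, 1.6, -0.1]
width: 1.0
grip_force: 0.0
```

```bash
python3 - <<'E'
from plan import *
from h import *
import cv2
s=robot.state();print(s['position'],s['force'],s['width'],s['grip_force'],np.round(s['q'],2))
f=robot.capture('side')
b=f[60:260,200:400,::-1].repeat(2,0).repeat(2,1)
a=robot.capture('top')[60:260,290:490,::-1].repeat(2,0).repeat(2,1)
cv2.imwrite('pics/p4.png',np.clip(np.hstack([a*1.4,b]),0,255).astype(np.uint8))
E
```

```text
[ 0.62283431 -0.10823361  0.28055457] [ 1.2743789   1.61978428 -0.05789189] 0.9997687168144559 0.0 [ 0.01  0.52 -0.37  1.72  0.98  1.29 -0.64]
```

View pics/p4.png

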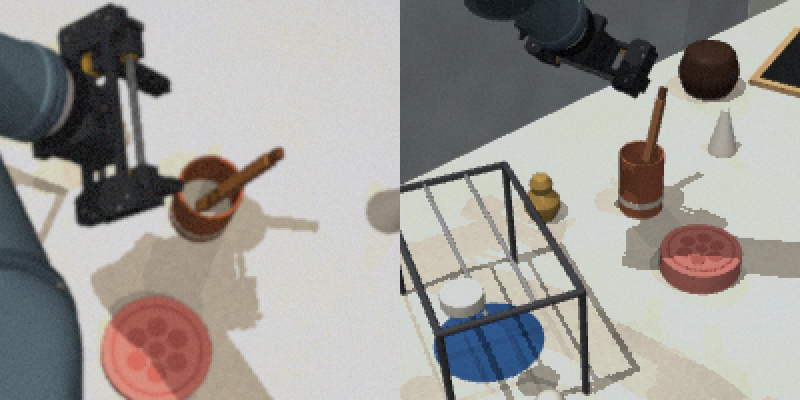

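The stick is standing in the pot, leaning towards -y, with its top at top-view pixel (430,137). The cast is undisturbed and the hand is clear. Next I re-measure the cast and plan a move to behind it with the fingers open, so two contact points keep it centred.

```bash
cat >> h.py <<'E'
def rim(img,n='top'):
    """pixels of the pink top face"""
    H=cv2.cvtColor(img,cv2.COLOR_RGB2HSV);m=cv2.inRange(H,(0,75,60),(6,190,255))|cv2.inRange(H,(174,75,60),(180,190,255))
    k,l,st,c=cv2.connectedComponentsWithStats(m);i=1+np.argmax(st[1:,4]);return l==i
E
cat > push.py <<'E'
from plan import *
C=np.array([.451,-.128]);S=np.array([.5545,.213]);d=(S-C)/np.linalg.norm(S-C);H=np.arctan2(d[1],d[0]);Q=ori(H,np.radians(40))
E
python3 - <<'E'
from push import *
from h import *
m=rim(robot.capture('top'));u=np.argwhere(m)[:,::-1].astype(np.float32);e=cv2.fitEllipse(cv2.convexHull(u));print(e,len(u),atz('top',e[0],.038),d,H)
p,r=cur()
rows([(np.array([.43,-.15,.30]),ori(H,0)),(np.array([.40,-.29,.14]),Q),(np.r_[C-.13*d,.022],Q)],0)
E
```

```text
((367.7428283691406, 235.37997436523438), (54.48558807373047, 55.337196350097656), 3.4888479709625244) 2362 [ 0.44985129 -0.12775354] [0.29043572 0.9568945 ] 1.2761141705677652Traceback (most recent call last):
  File "<stdin>", line 5, in <module>
TypeError: unsupported operand type(s) for -: 'dict' and 'float'
```

```bash
python3 - <<'E'
from push import *
rows([(np.array([.43,-.15,.30]),ori(H,0)),(np.array([.40,-.29,.14]),Q),(np.r_[C-.13*d,.022],Q)],0)
E
```

```text
[0,[-0.004, -0.04, -0.003],[0.011, 0.046, 0.027]],
[0,[-0.006, -0.04, -0.003],[0.01, 0.046, 0.027]],
[0,[-0.008, -0.04, -0.003],[0.011, 0.047, 0.027]],
[0,[-0.01, -0.039, -0.002],[0.011, 0.046, 0.027]],
[0,[-0.012, -0.039, -0.003],[0.011, 0.046, 0.026]],
[0,[-0.013, -0.038, -0.003],[0.01, 0.046, 0.027]],
[0,[-0.015, -0.038, -0.003],[0.011, 0.047, 0.027]],
[0,[-0.017, -0.036, -0.005],[0.011, 0.046, 0.027]],
-- wp [ 0.43 -0.15  0.3 ]
[0,[-0.034, 0.003, 0.038],[0.0, 0.05, 0.0]],
[0,[-0.038, 0.003, 0.035],[0.0, 0.05, 0.0]],
[0,[-0.04, 0.003, 0.03],[0.0, 0.05, 0.0]],
[0,[-0.044, 0.002, 0.027],[0.0, 0.049, 0.0]],

[0,[-0.046, 0.003, 0.022],[0.0, 0.05, 0.0]],
[0,[-0.048, 0.003, 0.017],[0.0, 0.05, 0.0]],
[0,[-0.05, 0.003, 0.012],[0.0, 0.05, 0.0]],
-- wp [ 0.4  -0.29  0.14]
[0,[-0.019, 0.001, 0.048],[0.0, 0.0, 0.0]],
[0,[-0.019, 0.0, 0.049],[0.0, 0.0, 0.0]],
[0,[-0.018, 0.001, 0.048],[0.0, 0.0, 0.0]],
[0,[-0.019, 0.001, 0.049],[0.0, 0.0, 0.0]],
-- wp [ 0.413 -0.252  0.022]
```

move_arm(
  plan=[
    [0, [-0.004, -0.04, -0.003], [0.011, 0.046, 0.027]],
    [0, [-0.006, -0.04, -0.003], [0.01, 0.046, 0.027]],
    [0, [-0.008, -0.04, -0.003], [0.011, 0.047, 0.027]],
    [0, [-0.01, -0.039, -0.002], [0.011, 0.046, 0.027]],
    [0, [-0.012, -0.039, -0.003], [0.011, 0.046, 0.026]],
    [0, [-0.013, -0.038, -0.003], [0.01, 0.046, 0.027]],
    [0, [-0.015, -0.038, -0.003], [0.011, 0.047, 0.027]],
    [0, [-0.017, -0.036, -0.005], [0.011, 0.046, 0.027]],
    [0, [0, 0, 0], [0, 0, 0]],
  ],
)

```text
time: 8.45
position: [0.4252, -0.1567, 0.2993]
tcp_rot: [0.808, 0.589, -0.001, -0.003]
force: [-0.1, -1.1, 0.7]
width: 0.999
grip_force: 0.0
```

move_arm(
  plan=[
    [0, [-0.034, 0.003, 0.038], [0, 0.05, 0]],
    [0, [-0.038, 0.003, 0.035], [0, 0.05, 0]],
    [0, [-0.04, 0.003, 0.03], [0, 0.05, 0]],
    [0, [-0.044, 0.002, 0.027], [0, 0.049, 0]],
    [0, [-0.046, 0.003, 0.022], [0, 0.05, 0]],
    [0, [-0.048, 0.003, 0.017], [0, 0.05, 0]],
    [0, [-0.05, 0.003, 0.012], [0, 0.05, 0]],
    [0, [0, 0, 0], [0, 0, 0]],
    [0, [0, 0, 0], [0, 0, 0]],
  ],
)

```text
time: 9.2
position: [0.3966, -0.2912, 0.1343]
tcp_rot: [0.757, 0.555, 0.274, -0.209]
force: [-0.1, 0.0, -0.1]
width: 1.0
grip_force: 0.0
```

```bash
python3 - <<'E'
from push import *
s=robot.state();print(s['position'],R.from_quat(s['tcp_rot']).as_matrix().round(3).tolist(),Q.as_matrix().round(3).tolist(),np.round(s['q'],2),s['force'])
rows([(np.r_[C-.13*d,.022],Q)],0,step=.03)
E
```

```text
[ 0.39660935 -0.29122405  0.13429988] [[0.233, 0.955, 0.184], [0.726, -0.296, 0.62], [0.647, -0.011, -0.762]] [[0.222, 0.957, 0.187], [0.733, -0.29, 0.615], [0.643, 0.0, -0.766]] [ 1.16  0.73 -0.37  1.77 -0.39  1.11  0.78] [-0.07850579  0.02825011 -0.12520365]
[0,[-0.017, 0.002, 0.047],[-0.001, -0.001, -0.001]],
[0,[-0.017, 0.003, 0.047],[0.0, 0.0, -0.002]],
[0,[-0.017, 0.002, 0.047],[-0.001, -0.001, -0.001]],
[0,[-0.016, 0.002, 0.047],[0.0, -0.001, -0.002]],
-- wp [ 0.413 -0.252  0.022]
```

move_arm(
  plan=[
    [0, [-0.017, 0.002, 0.047], [-0.001, -0.001, -0.001]],
    [0, [-0.017, 0.003, 0.047], [0, 0, -0.002]],
    [0, [-0.017, 0.002, 0.047], [-0.001, -0.001, -0.001]],
    [0, [-0.016, 0.002, 0.047], [0, -0.001, -0.002]],
    [0, [0, 0, 0], [0, 0, 0]],
    [0, [0, 0, 0], [0, 0, 0]],
  ],
)

```text
time: 9.7
position: [0.4178, -0.251, 0.0286]
tcp_rot: [0.752, 0.565, 0.274, -0.2]
force: [0.8, -0.5, 1.7]
width: 0.998
grip_force: 0.0
```

```bash
python3 - <<'E'
from push import *
s=robot.state();print(s['position'],R.from_quat(s['tcp_rot']).as_matrix().round(3).tolist(),s['force'])
p,r=rows([(np.r_[C-.075*d,.02],Q)],0,step=.02)
rows([(np.r_[C+.23*d,.02],Q)],0,step=.0155,start=(p,r))
E
```

```text
[ 0.41780195 -0.2510351   0.02860927] [[0.211, 0.959, 0.187], [0.74, -0.282, 0.611], [0.638, 0.009, -0.77]] [ 0.79208077 -0.46430094  1.71549855]
[0,[0.019, -0.002, 0.022],[0.0, 0.001, 0.002]],
[0,[0.02, -0.002, 0.023],[0.0, 0.001, 0.002]],
[0,[0.019, -0.002, 0.022],[0.001, 0.001, 0.002]],
-- wp [ 0.429 -0.2    0.02 ]
[0,[0.019, 0.0, 0.016],[0.0, 0.0, 0.0]],
[0,[0.02, 0.0, 0.017],[0.0, 0.0, 0.0]],
[0,[0.019, 0.0, 0.016],[0.0, 0.0, 0.0]],
[0,[0.02, 0.0, 0.016],[0.0, 0.0, 0.0]],
[0,[0.019, 0.0, 0.017],[0.0, 0.0, 0.0]],
[0,[0.02, 0.0, 0.016],[0.0, 0.0, 0.0]],
[0,[0.019, 0.0, 0.016],[0.0, 0.0, 0.0]],
[0,[0.02, 0.0, 0.017],[0.0, 0.0, 0.0]],
[0,[0.019, 0.0, 0.016],[0.0, 0.0, 0.0]],
[0,[0.02, 0.0, 0.016],[0.0, 0.0, 0.0]],
[0,[0.019, 0.0, 0.017],[0.0, 0.0, 0.0]],
[0,[0.02, 0.0, 0.016],[0.0, 0.0, 0.0]],

[0,[0.019, 0.0, 0.016],[0.0, 0.0, 0.0]],
[0,[0.019, 0.0, 0.017],[0.0, 0.0, 0.0]],
[0,[0.02, 0.0, 0.016],[0.0, 0.0, 0.0]],
[0,[0.019, 0.0, 0.016],[0.0, 0.0, 0.0]],
[0,[0.02, 0.0, 0.017],[0.0, 0.0, 0.0]],
[0,[0.019, 0.0, 0.016],[0.0, 0.0, 0.0]],
[0,[0.02, 0.0, 0.016],[0.0, 0.0, 0.0]],
[0,[0.019, 0.0, 0.017],[0.0, 0.0, 0.0]],
-- wp [0.518 0.092 0.02 ]
```

move_arm(
  plan=[
    [0, [0.019, -0.002, 0.022], [0, 0.001, 0.002]],
    [0, [0.02, -0.002, 0.023], [0, 0.001, 0.002]],
    [0, [0.019, -0.002, 0.022], [0.001, 0.001, 0.002]],
    [0, [0, 0, 0], [0, 0, 0]],
    [0, [0, 0, 0], [0, 0, 0]],
  ],
)

```text
time: 10.12
position: [0.4299, -0.2021, 0.0206]
tcp_rot: [0.755, 0.56, 0.275, -0.202]
force: [-0.8, -1.1, 0.2]
width: 0.995
grip_force: 0.0
```

```bash
python3 - <<'E'
from push import *
s=robot.state();print(s['position'],s['joint_vel'],R.from_quat(s['tcp_rot']).as_matrix().round(3).tolist(),s['force'],(np.array(s['position'])[:2]-C)@d,(np.array(s['position'])[:2]-C)@[d[1],-d[0]])
E
```

```text
[ 0.42994747 -0.20214885  0.02058285] [ 0.01829963  0.01288962  0.02761709 -0.02518837  0.00641533 -0.00591745
  0.00542084] [[0.222, 0.957, 0.189], [0.735, -0.291, 0.613], [0.641, 0.003, -0.767]] [-0.84567513 -1.14520526  0.22659164] -0.0770670360616415 0.0013904225494331922
```

Position is good. I push in stages and check on the way.

move_arm(
  plan=[
    [0, [0.019, 0, 0.016], [0, 0, 0]],
    [0, [0.02, 0, 0.017], [0, 0, 0]],
    [0, [0.019, 0, 0.016], [0, 0, 0]],
    [0, [0.02, 0, 0.016], [0, 0, 0]],
    [0, [0.019, 0, 0.017], [0, 0, 0]],
    [0, [0.02, 0, 0.016], [0, 0, 0]],
    [0, [0.019, 0, 0.016], [0, 0, 0]],
    [0, [0.02, 0, 0.017], [0, 0, 0]],
    [0, [0.019, 0, 0.016], [0, 0, 0]],
    [0, [0.02, 0, 0.016], [0, 0, 0]],
  ],
)

```text
time: 10.95
position: [0.4741, -0.0545, 0.0189]
tcp_rot: [0.756, 0.559, 0.275, -0.203]
force: [-0.2, -2.3, 0.1]
width: 1.001
grip_force: 1.3
```

```bash
python3 - <<'E'
import push as g
from push import *
from h import *
s=robot.state();p=np.array(s['position']);print(p,R.from_quat(s['tcp_rot']).as_matrix().round(3).tolist(),s['force'],np.round(s['q'],2))
a=robot.capture('top');b=robot.capture('side')
for n,i in(('top',a),('side',b)):
    u=np.argwhere(rim(i))[:,::-1].astype(np.float32);e=cv2.fitEllipse(cv2.convexHull(u));print(n,len(u),e,atz(n,e[0],.038))
o=np.hstack([a[90:290,190:390].repeat(2,0).repeat(2,1)*1.4,b[80:280,190:390].repeat(2,0).repeat(2,1)]);cv2.imwrite('pics/p5.png',np.clip(o,0,255).astype(np.uint8)[:,:,::-1])
c=g.__dict__['S']-.08*d
print((p[:2]-S)@d)
rows([(np.r_[S-.09*d,.02],Q)],0,step=.0155)
E
```

```text
[ 0.47410316 -0.05448965  0.01888956] [[0.224, 0.956, 0.188], [0.733, -0.293, 0.614], [0.642, 0.0, -0.766]] [-0.20391364 -2.34550816  0.06037691] [ 0.9   0.88 -0.54  2.04 -0.57  0.52  0.73]
top 2288 ((316.8066711425781, 216.5609893798828), (54.08112335205078, 54.58787536621094), 146.8222198486328) [ 0.48667504 -0.00595463]
side 1278 ((312.1403503417969, 202.0840606689453), (36.955665588378906, 44.067806243896484), 88.95858764648438) [0.47610628 0.0143246 ]
-0.27930949388295584
[0,[0.018, 0.0, 0.015],[0.0, 0.0, 0.0]],
[0,[0.019, 0.0, 0.016],[0.0, 0.0, 0.0]],
[0,[0.018, 0.0, 0.015],[0.0, 0.0, 0.0]],
[0,[0.018, 0.001, 0.016],[0.0, 0.0, 0.0]],
[0,[0.018, 0.0, 0.015],[0.0, -0.001, 0.0]],
[0,[0.019, 0.0, 0.015],[-0.001, 0.0, 0.0]],
[0,[0.018, 0.0, 0.016],[0.0, 0.0, 0.0]],
[0,[0.018, 0.0, 0.015],[0.0, 0.0, 0.001]],
[0,[0.019, 0.0, 0.015],[0.0, 0.0, 0.0]],
[0,[0.018, 0.0, 0.016],[0.0, 0.0, 0.0]],
[0,[0.018, 0.0, 0.015],[0.0, 0.0, 0.0]],
[0,[0.019, 0.0, 0.015],[0.0, 0.0, 0.0]],

[0,[0.018, 0.0, 0.016],[0.0, 0.0, 0.0]],
-- wp [0.528 0.127 0.02 ]
```

View pics/p5.png

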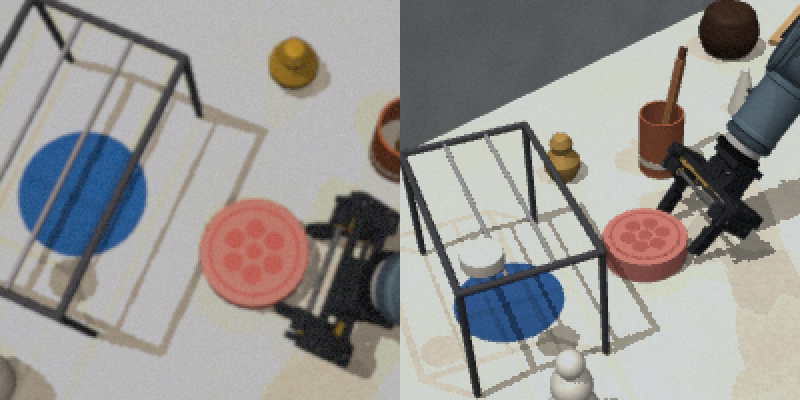

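The cast slides flat and is cradled centrally between the two fingertips. It sits at (254,253) in the left crop, at world (0.487,-0.006), 50 mm ahead of the TCP, and nothing else has moved. Joint 6 is getting lower, so I push half a stage and check it.

move_arm(
  plan=[
    [0, [0.018, 0, 0.015], [0, 0, 0]],
    [0, [0.019, 0, 0.016], [0, 0, 0]],
    [0, [0.018, 0, 0.015], [0, 0, 0]],
    [0, [0.018, 0.001, 0.016], [0, 0, 0]],
    [0, [0.018, 0, 0.015], [0, 0, 0]],
    [0, [0.019, 0, 0.015], [0, 0, 0]],
    [0, [0, 0, 0], [0, 0, 0]],
  ],
)

```text
time: 11.63
position: [0.4994, 0.0313, 0.02]
tcp_rot: [0.754, 0.56, 0.275, -0.205]
force: [-0.5, -0.2, 0.3]
width: 0.999
grip_force: 0.0
```

```bash
python3 - <<'E'
from push import *
s=robot.state();p=np.array(s['position']);print(p,R.from_quat(s['tcp_rot']).as_matrix().round(3).tolist(),s['force'],np.round(s['q'],2))
rows([(np.r_[S-.085*d,.02],Q)],0,step=.0155)
E
```

```text
[0.49936318 0.03132628 0.01996723] [[0.22, 0.958, 0.185], [0.732, -0.287, 0.618], [0.645, -0.001, -0.764]] [-0.54113742 -0.20164919  0.25877128] [ 0.78  0.9  -0.62  2.07 -0.64  0.39  0.67]
[0,[0.019, 0.0, 0.016],[0.0, 0.0, 0.0]],
[0,[0.019, 0.0, 0.016],[0.0, 0.0, 0.0]],
[0,[0.019, 0.0, 0.016],[-0.001, -0.001, 0.0]],
[0,[0.019, 0.0, 0.016],[0.0, 0.0, 0.001]],
[0,[0.019, 0.0, 0.016],[0.0, 0.0, 0.0]],
[0,[0.02, 0.0, 0.017],[0.0, 0.0, 0.0]],
[0,[0.019, 0.0, 0.016],[0.0, -0.001, 0.0]],
-- wp [0.53  0.132 0.02 ]
```

move_arm(
  plan=[
    [0, [0.019, 0, 0.016], [0, -0.005, 0]],
    [0, [0.019, 0, 0.016], [0, -0.005, 0]],
    [0, [0.019, 0, 0.016], [0, -0.005, 0]],
    [0, [0.019, 0, 0.016], [0, -0.005, 0]],
    [0, [0, 0, 0], [0, 0, 0]],
  ],
)

```text
time: 12.05
position: [0.5169, 0.0874, 0.0191]
tcp_rot: [0.759, 0.565, 0.26, -0.193]
force: [-0.7, 0.0, 0.2]
width: 0.995
grip_force: 0.0
```

```bash
python3 - <<'E'
from push import *
s=robot.state();p,r=cur();print(p,r.as_matrix().round(3).tolist(),s['force'],np.round(s['q'],2),(S-p[:2])@d)
Q2=ori(H,np.radians(36))
rows([(np.r_[S-.052*d,.02],Q2)],0,step=.0125)
E
```

```text
[0.51688013 0.08741806 0.01909434] [[0.227, 0.958, 0.177], [0.756, -0.288, 0.587], [0.613, 0.0, -0.79]] [-0.65099028  0.0138149   0.24827861] [ 0.64  0.88 -0.63  2.07 -0.68  0.3   0.58] 0.1310948240296502
[0,[0.015, 0.0, 0.011],[0.0, -0.002, 0.0]],
[0,[0.015, 0.0, 0.012],[0.0, -0.003, 0.0]],
[0,[0.015, 0.0, 0.011],[0.0, -0.002, 0.001]],
[0,[0.015, 0.0, 0.011],[0.0, -0.002, 0.0]],
[0,[0.016, 0.0, 0.011],[-0.001, -0.002, 0.0]],
[0,[0.015, 0.0, 0.011],[0.0, -0.003, 0.0]],
[0,[0.015, -0.001, 0.011],[0.0, -0.002, 0.0]],
-- wp [0.539 0.163 0.02 ]
```

Joint 6 is nearing its 0.19 limit, because the forearm is lining up with the hand. The estimated geometry says a larger lean opens it again, so I'll raise the tilt as I push on.

```bash
python3 - <<'E'
from push import *
p,r=rows([(np.r_[S-.090*d,.02],ori(H,np.radians(46)))],0,step=.0105)
E
```

```text
[0,[0.014, 0.0, 0.01],[0.0, 0.018, 0.0]],
[0,[0.013, 0.0, 0.011],[0.0, 0.018, 0.001]],
[0,[0.013, 0.0, 0.011],[-0.001, 0.017, 0.0]],
[0,[0.013, -0.001, 0.012],[0.0, 0.018, 0.0]],
-- wp [0.528 0.127 0.02 ]
```

move_arm(
  plan=[
    [0, [0.014, 0, 0.01], [0, 0.018, 0]],
    [0, [0.013, 0, 0.011], [0, 0.018, 0.001]],
    [0, [0.013, 0, 0.011], [-0.001, 0.017, 0]],
    [0, [0.013, -0.001, 0.012], [0, 0.018, 0]],
    [0, [0, 0, 0], [0, 0, 0]],
    [0, [0, 0, 0], [0, 0, 0]],
  ],
)

```text
time: 12.55
position: [0.528, 0.1228, 0.0184]
tcp_rot: [0.742, 0.546, 0.313, -0.232]
force: [-0.7, -0.5, -0.2]
width: 1.001
grip_force: 0.1
```

```bash
python3 - <<'E'
from push import *
from h import *
s=robot.state();p,r=cur();print(p,r.as_matrix().round(3).tolist(),s['force'],np.round(s['q'],2),(S-p[:2])@d)
i=robot.capture('top');u=np.argwhere(rim(i))[:,::-1].astype(np.float32);e=cv2.fitEllipse(cv2.convexHull(u));c=atz('top',e[0],.038);print(e,c,'to go along/lateral',(S-c)@d,(S-c)@[d[1],-d[0]],'ahead of TCP',(c-p[:2])@d)
rows([(p+np.r_[.032*d,.0],r)],0,step=.009)
E
```

```text
[0.52800765 0.12278644 0.01841826] [[0.207, 0.955, 0.212], [0.665, -0.296, 0.686], [0.718, -0.001, -0.696]] [-0.73091632 -0.46794706 -0.24870313] [ 0.74  1.02 -0.76  2.06 -0.72  0.26  0.68] 0.09401918390665859
((236.10508728027344, 185.12022399902344), (31.883800506591797, 56.75279235839844), 24.669673919677734) [0.55032364 0.19184184] to go along/lateral 0.021459092136136955 -0.002148752166036336 ahead of TCP 0.07256009177052163
[0,[0.009, 0.0, 0.01],[0.0, 0.0, 0.0]],
[0,[0.009, 0.0, 0.009],[0.0, 0.0, 0.0]],
[0,[0.01, 0.0, 0.01],[0.0, 0.0, 0.0]],
[0,[0.009, 0.0, 0.009],[0.0, 0.0, 0.0]],
-- wp [0.538 0.153 0.019]
```

move_arm(
  plan=[
    [0, [0.009, 0, 0.009], [0, 0.003, 0]],
    [0, [0.009, 0, 0.009], [0, 0.003, 0]],
    [0, [0.009, 0, 0.009], [0, 0.003, 0]],
    [0, [0, 0, 0], [0, 0, 0]],
    [0, [0, 0, 0], [0, 0, 0]],
  ],
)

```text
time: 13.02
position: [0.535, 0.1465, 0.0197]
tcp_rot: [0.738, 0.545, 0.32, -0.237]
force: [0.3, -0.2, -0.2]
width: 1.002
grip_force: 0.0
```

```bash
python3 - <<'E'
from push import *
from h import *
s=robot.state();p,r=cur();print(p,r.as_matrix().round(3).tolist(),s['force'],np.round(s['q'],2),(S-p[:2])@d)
a=robot.capture('top');b=robot.capture('side');u=np.argwhere(rim(a))[:,::-1];
o=np.hstack([a[130:250,170:290].repeat(3,0).repeat(3,1)*1.3,b[170:290,180:300].repeat(3,0).repeat(3,1)]);cv2.imwrite('pics/p6.png',np.clip(o,0,255).astype(np.uint8)[:,:,::-1])
rows([(p+np.r_[.018*d,.0],r)],0,step=.006)
E
```

```text
[0.53501308 0.14652006 0.01966137] [[0.2, 0.956, 0.214], [0.653, -0.293, 0.698], [0.731, 0.0, -0.683]] [ 0.33748322 -0.15399069 -0.21840726] [ 0.72  1.05 -0.79  2.05 -0.75  0.23  0.69] 0.06927399227321783
[0,[0.005, 0.0, 0.006],[0.0, 0.0, 0.0]],
[0,[0.006, 0.0, 0.005],[0.0, 0.0, 0.0]],
[0,[0.005, 0.0, 0.006],[0.0, 0.0, 0.0]],
[0,[0.005, 0.0, 0.006],[0.0, 0.0, 0.0]],
-- wp [0.54  0.164 0.019]
```

View pics/p6.png

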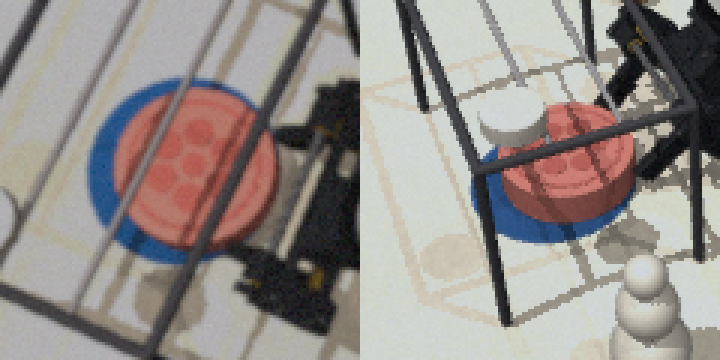

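The cast's flower centre is at (193,165) in the left crop, top-view pixel (234,185), world about (0.551,0.196). That leaves about 18 mm to go straight on, and the rack is clear of the hand.

move_arm(
  plan=[
    [0, [0.006, 0, 0.005], [0, 0.001, 0]],
    [0, [0.006, 0, 0.006], [0, 0.001, 0]],
    [0, [0.005, 0, 0.006], [0, 0.001, 0]],
    [0, [0.005, 0, 0.006], [0, 0.001, 0]],
    [0, [0, 0, 0], [0, 0, 0]],
    [0, [0, 0, 0], [0, 0, 0]],
  ],
)

```text
time: 13.62
position: [0.5407, 0.1643, 0.0197]
tcp_rot: [0.737, 0.544, 0.323, -0.239]
force: [0.9, -0.3, 1.2]
width: 0.999
grip_force: 0.1
```

```bash
python3 - <<'E'
from push import *
from h import *
s=robot.state();p,r=cur();print(p,s['force'],np.round(s['q'],2),(S-p[:2])@d)
a=robot.capture('top');b=robot.capture('side')
for n,i in(('top',a),('side',b)):
    H_=cv2.cvtColor(i,cv2.COLOR_RGB2HSV);m=cv2.inRange(H_,(0,75,60),(8,190,255))|cv2.inRange(H_,(172,75,60),(180,190,255))
    u=np.argwhere(m)[:,::-1];R0=proj(n,np.r_[S,.03]);u=u[np.linalg.norm(u-R0,axis=1)<45].astype(np.float32)
    e=cv2.fitEllipse(cv2.convexHull(u));w=[]
    # expected silhouette of a cast centred on the spot
    t=np.linspace(0,6.28,60);pts=np.array([proj(n,[S[0]+.065*np.cos(k),S[1]+.065*np.sin(k),z]) for k in t for z in(0,.038)],np.float32)
    x=cv2.fitEllipse(cv2.convexHull(pts));print(n,'seen',np.round(e[0],1),np.round(e[1],1),'expected',np.round(x[0],1),np.round(x[1],1),'offset m',atz(n,e[0],.02)-atz(n,x[0],.02))
print(rows([(p-.15*np.array([*d,0])+[0,0,.0],r)],0,step=.03))
E
```

```text
[0.54073435 0.16425522 0.01972037] [ 0.91940597 -0.34369884  1.21574871] [ 0.69  1.06 -0.8   2.04 -0.8   0.21  0.73] 0.05064164827776266
top seen [228.3 183.4] [53.2 54.3] expected [228.8 184.7] [55.  56.9] offset m [0.00316198 0.00145249]
side seen [242.8 225.7] [40.3 47.7] expected [243.6 226.6] [41.7 48.8] offset m [ 0.00446167 -0.00067629]
[0,[-0.034, 0.0, -0.037],[0.0, 0.0, 0.0]],
[0,[-0.034, 0.0, -0.036],[0.0, 0.0, 0.0]],
[0,[-0.033, 0.001, -0.037],[0.0, 0.0, 0.0]],
[0,[-0.034, 0.0, -0.037],[0.0, 0.0, 0.0]],
[0,[-0.034, 0.0, -0.037],[0.0, 0.0, 0.0]],
-- wp [0.497 0.021 0.02 ]
(array([0.4970886 , 0.02050213, 0.01989088]), Rotation.from_matrix(array([[ 1.99408945e-01,  9.55669467e-01,  2.16637813e-01],
                            [ 6.47331609e-01, -2.94441620e-01,  7.03040483e-01],
                            [ 7.35661513e-01,  4.39431931e-05, -6.77349346e-01]])))
```

Both views put the cast within about 5 mm of the spot's centre (tolerance 16 mm). I back straight out and check.

move_arm(
  plan=[
    [0, [-0.017, 0, -0.018], [0, 0, 0]],
    [0, [-0.034, 0, -0.036], [0, 0, 0]],
    [0, [-0.033, 0, -0.037], [0, 0, 0]],
    [0, [-0.034, 0, -0.037], [0, 0, 0]],
    [0, [-0.034, 0, -0.037], [0, 0, 0]],
    [0, [0, 0, -0.02], [0, 0, 0]],
    [0, [0, 0, 0], [0, 0, 0]],
    [0, [0, 0, 0], [0, 0, 0]],
  ],
)

```text
time: 14.38
position: [0.4984, 0.0256, 0.0279]
tcp_rot: [0.737, 0.543, 0.323, -0.238]
force: [0.2, 0.5, -0.2]
width: 1.0
grip_force: 0.0
```

```bash
python3 - <<'E'
from push import *
from h import *
s=robot.state();print(s['time'],s['position'],s['force'])
a=robot.capture('top');b=robot.capture('side')
o=np.hstack([a[60:260,160:460].repeat(1,0)*1.3,b[60:260,180:480]]).repeat(1,0);o=cv2.resize(np.clip(o,0,255).astype(np.uint8),(800,267));o=np.vstack([cv2.resize(np.clip(a[50:300,160:480]*1.3,0,255).astype(np.uint8),(384,300)),cv2.resize(b[80:330,160:480],(384,300))]);cv2.imwrite('pics/p7.png',o[:,:,::-1])
E
```

```text
14.3833 [0.49840865 0.02559337 0.02787555] [ 0.17045433  0.51945022 -0.18832446]
```

View pics/p7.png

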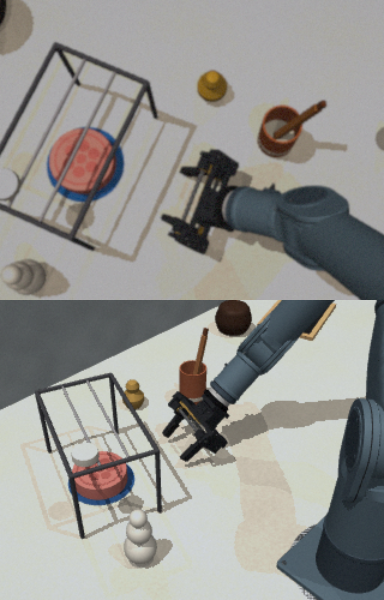

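The cast lies inside the blue spot, at about (82,160) in the upper picture. The stick stands in the upright pot, the sculptures are in place, and the hand touches nothing. I'm handing in.

```bash
python3 -c "
from cell import robot
print(robot.close_job())"
```

```text
the job is handed in; nothing more can be done
None
```

I've handed the job in at about 14.5 s of the 67 s allowed: the modelling tool stands released in the upright pot, the cast lies flat within about 5 mm of the blue spot's centre, and the cone, gourd and stack look undisturbed; no verdict was returned.

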